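Close the gear case with its quarter-turn cover

TASK

The gears in the open gear case have been inspected: put its cover back so that it sits flat and fully home on the opening, then lock it with its spring-loaded wing stud. Line the wing up with the slot in the bridge under it, push it down through the slot, give it a quarter turn and let it spring back up into its notch. Leave the hardware lying around it where it is.

Things in the scene. Friction and masses are not known exactly. Their poses are not given: they have to be found in the camera images.
- gear_case: Grey gear case fixed on the bench, open at the top, two gears visible inside; foot 110 x 140 mm, its long side along its own y, z up. Origin: centre of its underside. The flat seat round the opening is 78 mm above the origin; the opening is 58 mm (x) by 92 mm (y). A shaft stub sticks out 30 mm on its -x side, another 22 mm on its +y side.
- slot (a point): Centre of the slot in the steel bridge across the opening, on the bridge's top face, 68 mm above the case's origin, 10 mm below the seat. The slot is 13 mm wide (x) and 35 mm long (y): it runs along the case's long side. The bridge is 4.5 mm thick. Axes as the case.
- notch (a point): Middle of the notch in the bridge's underside, 3 mm deep with rounded lips, where the pin locks; it runs across the slot, along x (axes as the case), 66.5 mm above the case's origin. The pushed-in pin can turn either way under the bridge and is not stopped: let up within about 8 degrees of the quarter turn, it springs into the notch and centres itself.
- cover: Loose grey cover with a captive wing stud in its middle, 0.3 to 0.5 kg in all: plate 76 x 110 x 4 mm, long side along its y, on a round-edged skirt 55 x 89 mm that enters the opening with 1.5 mm to spare on each side, either way round. Origin: centre of the skirt's underside, z up; plate top 12.5 mm higher. Fully home it is 69.5 mm above the case's origin. It is lifted by its wing.
- wing (a point): Middle of the stud's wing, an upright blade 10 mm thick (x), 36 mm long (y), 23.5 mm high (z); grasp it across its thickness. Its heading is its y axis, either way round. Stud raised, this point is 43.75 mm above the cover's origin, the blade 19.5 to 43 mm above the plate's top; a spring cup 27 mm wide stands 2.5 mm above the plate round the shank.
- pin (a point): Middle of the cross pin through the foot of the stud's shank (9 mm thick): a round pin 7 mm thick and 30 mm long, parallel to the wing, hidden under the cover within the skirt; 39.55 mm below the wing's middle. Axes as the wing.
- wing_stud (a joint): How far the stud is pushed down into the cover, m: 0 raised (a spring holds it there), 0.017 the stop. Cover home, wing not lined up: the pin meets the bridge at 0.002 and goes no farther. Lined up with the slot within about 6 degrees it passes, and is clear below the bridge from 0.0137. Locked in the notch it rests at 0.0105. The spring gives 2 N raised, 6 N locked, 8 N at the stop.
- stud_turn (a joint): Turn of the wing stud in the cover, rad, counterclockwise seen from above; 0 when the wing points along the cover's long side, which is lined up with the slot when the cover is on. Locked is a quarter turn, either way, from there. No end stops; slight friction (0.02 N m).
- nut: Bystander: rusty hexagon nut, 34 mm across, 16 mm high, lying on the bench. Origin: centre of its underside.
- bolt: Bystander: steel bolt, 83 mm long, lying on the bench. Origin: under its middle.
- marker: Bystander: flat marking chalk in a holder, 115 x 16 x 8 mm. Origin: centre of its underside.

How it is judged:
By the outcome, as a careful person would: the job done as asked, in the order asked, and still so for the second after the job is handed in, with the robot touching nothing.
It also fails if it takes over 51 s, if anything falls off the work surface, if the arm or the gripper's body presses on something with over 40 N, if the wrist force passes 120 N, or if a joint passes its speed limit or range.

ROBOT

A 6-joint arm with a two-finger parallel gripper is mounted at the origin on a cart in front of the work surface, level with it; the furniture and walls round the work are solid. World frame = base frame: x ahead of the robot, y to its left, z up, the work surface at z = 0. Lengths are in m, angles in rad, forces in N, time in s.
With the tool pointing down it reaches from about 0.15 to 0.775 m from the base axis. Payload 6.1 kg.
Tool frame: the origin (TCP) lies midway between the tips of the shut fingers; the grasp point (between the pads) lies 19 mm behind it; z points along the fingers, y is the line along which they close (so a half turn about z gives the same grasp; the last joint's range is limited). The gripper opens to 85 mm and grips with 20 to 120 N. Pads are 22 mm wide; open, the fingers measure 114 mm over their backs; the gripper's body (76 mm by 85 mm) begins 54 mm behind the grasp point. The pads swing forward as they close: fully open they stand 13 mm farther back than shut.
Start: joints at [-1.126, 0.126, -0.04, 1.405, 0, 1.571], TCP at [0.226, -0.474, 0.231] pointing down, gripper open.
Joint ranges: [-2.72, 2.72], [-0.95, 1.95], [-1.27, 1.35], [-1.78, 2.02], [-1.46, 1.47], [-3.14, 3.14]. Speed limits (rad/s): [2.39, 2.39, 3.01, 3.14, 3.14, 3.14].

INTERFACE

Orientations are given as a 3x3 rotation matrix whose columns are the frame's x, y, z axes.
In Python, from plant import r, vision, finder gives the robot as it stands.
- The arm moves only by the tool arm_command, never from a script. Its argument "rows" is a list of rows, each an object of numbers: "x", "y", "z": the shift along the tool's x, y, z in cm; "ax", "ay", "az": the turn, a rotation vector about the tool's x, y, z in rad; "claw": the opening in per cent of the stroke, from 0 (shut) to 100 (fully open). A call has exactly 10 rows; each row shifts and turns the commanded pose from where the row before left it, along the tool's axes as they then stand; what a row does not reach is not made up. A row lasts 1/10 s, in which the tool goes at most 50 mm and 8.59 degrees, less where a joint would pass 70% of its speed; a pose out of reach is approached as far as the arm can. A call with a gripper value outside its range is refused whole. The fingers move at their own pace and stop on an object; "grip_force" is the grip in N (left out, the last holds). Time passes only in rows, so rows that do not move let the fingers close, or fill a call up. It gives the time, the measured TCP pose, the force, the opening and the grip force at its end, in the units of the state.
- r.observe(): the state, without advancing time (a new reading comes with each control period).
- vision.snapshot(name): name is "scene" or "side" or "wrist"; returns the picture (400x640x3 uint8, blue, green, red); there is no depth.
- vision.calibration(name): a dict with "camera_matrix" (3x3 intrinsics, pixels), "eye" and "attitude" of the camera in the world; the wrist camera has in their place "hand_eye" (4x4, takes a point from camera to tool coordinates, whose origin is the TCP and whose axes are the flange's). Camera axes: x right, y up, looking along -z (the intrinsics and any distortion apply to the point x, -y, -z); pixel columns grow to the right and rows downward; lengths in m; the calibration is good to about 2 mm. A picture is of the moment at which its call begins: read the wrist's pose just before it. calibration takes no time and is no camera call.
- r.job_done(): hands the job in; it is judged then, once.
Trained networks look in the newest picture that a camera, given by its name, has taken for a name from the list of things; names that differ only in an ending like _2 or _b are one class to them, and where a whole thing is asked for, a point or a joint stands for the part that bears it (a point fixed in the world has none). Each returns a list of dicts, best first, with "confidence" (0 to 1); they miss things now and then, are a little off and sometimes report something else, mostly with a low value. They report only what shows in the picture. A call takes as long as a camera call.
- finder.masks_of(target, camera): "region" (400x640 bool, what is visible of it) and "bbox" ([left, top, right, bottom] in pixels, round what is visible of it).
- finder.spot_point(target, camera): "pixel" ([column, row] in pixels: a listed point, or the origin of a listed thing).
The state is a dict: "t": time; "qpos": joint angles; "dq": joint speeds; "joint_efforts": joint torques, N m; "eef_pos": TCP position; "tool_rot": TCP orientation; "ft_force": force on the tool from outside, world axes, zero at the start; "wrist_torque": the same for the moment, N m; "gripper_width": opening from 0.0 (shut) to 1.0 (fully open); "grip_force": force on a finger pad.
Only numpy, scipy, OpenCV 4.12 (cv2) and the standard library are available. Lean on these libraries where they do the work, as an engineer would, in place of code of your own. Each camera call takes 0.05 s, during which the arm holds its last target. There are 200 camera calls.

## Working session

There is one attempt and no reset: what is moved stays moved. The work goes in short steps, Python scripts to look and compute and a tool call to move; the robot and the scene stay as the last step left them, time stands still between calls to the robot, and variables do not carry over. Pictures are saved under pics/ and viewed, at most 10 in all, crops included, and the job is handed in when it is done.

Besides the shell and the picture viewer there is one more tool, called after "Emit:" by a JSON object that holds its "op" and its "data". arm_command: Moves the arm, as the interface text tells. Its arguments: {"type":"object","properties":{"rows":{"type":"array"},"grip_force":{"type":"number"}},"required":["rows"]}

```bash
mkdir -p pics; ls
python3 - <<'E'
from plant import r,vision,finder
import cv2,numpy as np
s=r.observe();print(s['t'],s['eef_pos'],s['tool_rot'])
for c in ['scene','side']:
    im=vision.snapshot(c);cv2.imwrite(f'pics/{c}0.png',im)
    k=vision.calibration(c);print(c,k)
    for t in ['gear_case','slot','cover','wing','nut','bolt','marker']:
        for d in finder.spot_point(t,c)[:2]:print(t,np.round(d['pixel'],1),round(d['confidence'],2))
print(vision.calibration('wrist'))
print(r.observe()['t'])
E
```

```text
pics
0.0 [ 0.22572674 -0.47353643  0.23052964] [[ 9.02686157e-01  4.30299016e-01 -6.76967956e-04]
 [ 4.30299548e-01 -9.02684983e-01  1.45647279e-03]
 [ 1.56300011e-05 -1.60603683e-03 -9.99998710e-01]]
scene {'camera_matrix': array([[505.80895566,   0.        , 319.37765182],
       [  0.        , 505.80895566, 197.7995571 ],
       [  0.        ,   0.        ,   1.        ]]), 'eye': array([-0.35741134, -0.42126013,  0.52037779]), 'attitude': array([[ 0.44574939,  0.38560317, -0.80784756],
       [-0.8949561 ,  0.17281355, -0.41132598],
       [-0.0190016 ,  0.9063364 ,  0.42212944]])}
gear_case [251.5 214.4] 0.77
slot [253.1 187.5] 0.75
cover [429.3 265.6] 0.77
wing [431.4 265.4] 0.66
wing [429.5 244.7] 0.55
nut [288.6 242. ] 0.77
bolt [294.2 234.8] 0.51
marker [328.3 255.3] 0.7
side {'camera_matrix': array([[442.98762427,   0.        , 318.73604554],
       [  0.        , 442.98762427, 202.50229164],
       [  0.        ,   0.        ,   1.        ]]), 'eye': array([ 0.08657166, -0.89630427,  0.62825589]), 'attitude': array([[ 0.92579407,  0.16662169, -0.33932662],
       [-0.37744695,  0.45718932, -0.80530225],
       [ 0.02095569,  0.87362185,  0.48615401]])}
slot [308.3 176.2] 0.59
cover [352. 289.] 0.65
wing [353.6 270.6] 0.48
marker [351.6 272.1] 0.5
{'camera_matrix': array([[319.26224305,   0.        , 317.26535658],
       [  0.        , 319.26224305, 197.76374739],
       [  0.        ,   0.        ,   1.        ]]), 'hand_eye': array([[ 6.30238322e-04,  9.58199457e-01,  2.86100339e-01,
         7.24163491e-02],
       [ 9.99999801e-01, -6.00873673e-04, -1.90427489e-04,
        -6.36211244e-04],
       [-1.05573552e-05,  2.86100402e-01, -9.58199645e-01,
        -1.42298647e-01],
       [ 0.00000000e+00,  0.00000000e+00,  0.00000000e+00,
         1.00000000e+00]])}
0.8
```

View pics/scene0.png

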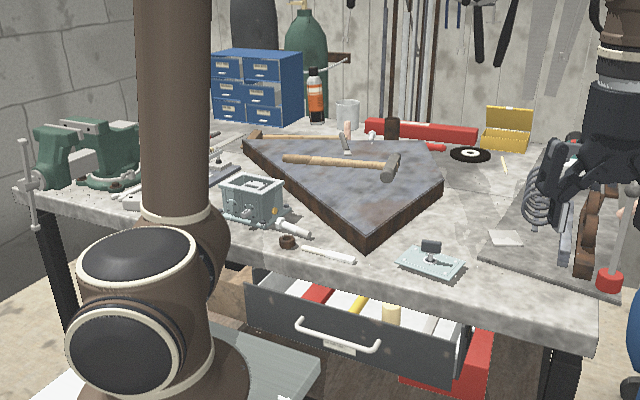

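View pics/side0.png

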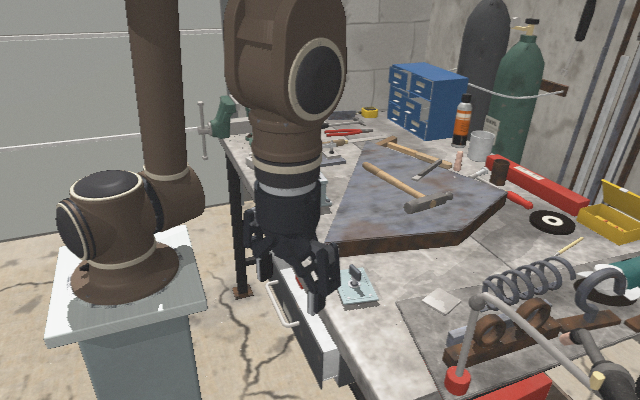

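```bash
cat > h.py <<'E'
import numpy as np
from plant import r,vision,finder
def cam(name,s=None):
    k=vision.calibration(name)
    if name=='wrist':
        H=np.array(k['hand_eye']);R=np.array(s['tool_rot']);p=np.array(s['eef_pos'])
        return k['camera_matrix'],R@H[:3,:3],p+R@H[:3,3]
    return k['camera_matrix'],np.array(k['attitude']),np.array(k['eye'])
def ray(c,px):
    K,R,e=c
    d=np.array([(px[0]-K[0,2])/K[0,0],-(px[1]-K[1,2])/K[1,1],-1.]);d=R@d
    return e,d/np.linalg.norm(d)
def proj(c,P):
    K,R,e=c
    q=(np.atleast_2d(P)-e)@R
    return np.stack([K[0,0]*q[:,0]/-q[:,2]+K[0,2],K[1,1]*q[:,1]/q[:,2]+K[1,2]],1)
def atz(c,px,z):
    e,d=ray(c,px);return e+d*(z-e[2])/d[2]
def tri(rays):
    A=0;b=0
    for e,d in rays:
        M=np.eye(3)-np.outer(d,d);A=A+M;b=b+M@e
    P=np.linalg.solve(A,b)
    return P,[np.linalg.norm((np.eye(3)-np.outer(d,d))@(P-e)) for e,d in rays]
E
python3 - <<'E'
from h import *
a,b=cam('scene'),cam('side')
print('slot',tri([ray(a,(253.1,187.5)),ray(b,(308.3,176.2))]))
print('cover',tri([ray(a,(429.3,265.6)),ray(b,(352,289))]))
for w in [(431.4,265.4),(429.5,244.7)]:print('wing',tri([ray(a,w),ray(b,(353.6,270.6))]))
for n,p in dict(case=(251.5,214.4),nut=(288.6,242),bolt=(294.2,234.8),marker=(328.3,255.3)).items():print(n,atz(a,p,0))
E
```

```text
slot (array([0.50825197, 0.18771626, 0.06479267]), [np.float64(0.002983466949722738), np.float64(0.0029834669497227897)])
cover (array([ 0.44621492, -0.23921639,  0.00342123]), [np.float64(0.0009285075079891151), np.float64(0.0009285075079890729)])
wing (array([ 0.44613144, -0.23541515,  0.02565331]), [np.float64(0.018979276758455833), np.float64(0.018979276758455836)])
wing (array([ 0.44895459, -0.23505632,  0.0474601 ]), [np.float64(0.0005331191658974897), np.float64(0.0005331191658974566)])
case [0.49424924 0.18763247 0.        ]
nut [0.41979197 0.04762563 0.        ]
bolt [0.45115282 0.05188139 0.        ]
marker [ 0.40694422 -0.04902833  0.        ]
```

Emit:
{"op": "arm_command", "data": {"rows": [{"x": 3, "y": -1.2, "claw": 100}, {"x": 3, "y": -1.2}, {"x": 3, "y": -1.2}, {"x": 3, "y": -1.2}, {"x": 3, "y": -1.2}, {"x": 3, "y": -1.2}, {"x": 3, "y": -1.2}, {"x": 3, "y": -1.2}, {"x": 3, "y": -1.2}, {"x": 3, "y": -1.2}]}}

```text
invalid input at $.rows[0]: expected keys x, y, z, ax, ay, az, claw
```

Run:
```python
from h import *
import cv2
s=r.observe();print(s['t'],s['eef_pos'],s['tool_rot'],s['qpos'])
im=vision.snapshot('wrist');c=cam('wrist',s)
for t in ['cover','wing']:
    for d in finder.spot_point(t,'wrist')[:2]:print(t,d['pixel'],d['confidence'],[atz(c,d['pixel'],z).round(4) for z in (0,.04375)])
cv2.imwrite('pics/w1.png',im)
# side/scene again for case
vision.snapshot('side');b=cam('side')
for t in ['slot','gear_case','wing','cover']:
    for d in finder.spot_point(t,'side')[:2]:print('side',t,d['pixel'],d['confidence'])
```

```text
0.8 [ 0.22589709 -0.47390171  0.23130579] [[ 9.02680385e-01  4.30311658e-01  2.43604721e-06]
 [ 4.30311658e-01 -9.02680385e-01 -1.62531968e-05]
 [-4.79496802e-06  1.57197014e-05 -1.00000000e+00]] [-1.12597954e+00  1.25791277e-01 -3.95854163e-02  1.40540391e+00
 -4.79463441e-06  1.57077510e+00]
side slot [308.0, 176.5] 0.64
side wing [355.9, 270.4] 0.71
side cover [351.2, 290.1] 0.62
```

View pics/w1.png

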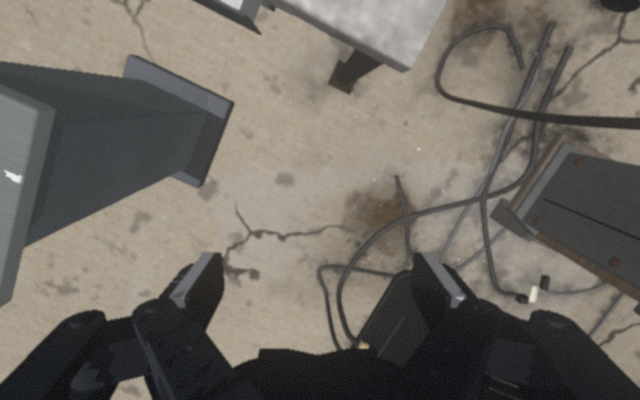

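The scene and side pictures show the case near (255,195) and the cover flat on the bench near (432,262). The wrist picture shows only floor, with the finger tips near row 270. The move was refused because every row needs all its keys.

Emit:
{"op": "arm_command", "data": {"rows": [{"x": 3, "y": -1.2, "z": 0, "ax": 0, "ay": 0, "az": 0, "claw": 100}, {"x": 3, "y": -1.2, "z": 0, "ax": 0, "ay": 0, "az": 0, "claw": 100}, {"x": 3, "y": -1.2, "z": 0, "ax": 0, "ay": 0, "az": 0, "claw": 100}, {"x": 3, "y": -1.2, "z": 0, "ax": 0, "ay": 0, "az": 0, "claw": 100}, {"x": 3, "y": -1.2, "z": 0, "ax": 0, "ay": 0, "az": 0, "claw": 100}, {"x": 3, "y": -1.2, "z": 0, "ax": 0, "ay": 0, "az": 0, "claw": 100}, {"x": 3, "y": -1.2, "z": 0, "ax": 0, "ay": 0, "az": 0, "claw": 100}, {"x": 3, "y": -1.2, "z": 0, "ax": 0, "ay": 0, "az": 0, "claw": 100}, {"x": 0, "y": -1.2, "z": 0, "ax": 0, "ay": 0, "az": 0, "claw": 100}, {"x": 0, "y": -1.2, "z": 0, "ax": 0, "ay": 0, "az": 0, "claw": 100}]}}

```text
t: 2.2
eef_pos: [0.3907, -0.2615, 0.2311]
tool_rot: [[0.902, 0.431, -0.001], [0.431, -0.902, 0.0], [-0.001, -0.0, -1.0]]
ft_force: [0.3, -0.3, -0.0]
gripper_width: 1.002
grip_force: 0.0
```

Run:
```python
from h import *
import cv2
s=r.observe();print(s['t'],s['eef_pos'],s['tool_rot'],s['qpos'])
im=vision.snapshot('wrist');c=cam('wrist',s)
for t in ['cover','wing']:
    for d in finder.spot_point(t,'wrist')[:2]:print(t,d['pixel'],d['confidence'],[atz(c,d['pixel'],z).round(4) for z in (0,.04375)])
cv2.imwrite('pics/w2.png',im)
vision.snapshot('side');b=cam('side')
for t in ['slot','gear_case']:
    for d in finder.spot_point(t,'side')[:2]:print('side',t,d['pixel'],d['confidence'])
```

```text
2.2 [ 0.39074842 -0.2614866   0.23110762] [[ 9.02120235e-01  4.31484226e-01 -6.66206869e-04]
 [ 4.31484357e-01 -9.02120417e-01  5.90889018e-05]
 [-5.75502889e-04 -3.40763136e-04 -9.99999776e-01]] [-5.89548511e-01  2.26907776e-02 -1.51973420e-01  1.39671873e+00
 -3.21287358e-04  2.10590672e+00]
cover [322.0, 106.1] 0.63 [array([ 0.4544, -0.2362,  0.    ]), array([ 0.4546, -0.2354,  0.0438])]
wing [322.3, 113.3] 0.73 [array([ 0.4475, -0.2399,  0.    ]), array([ 0.4485, -0.2387,  0.0438])]
side slot [306.8, 177.7] 0.9
side slot [352.6, 284.9] 0.66
side gear_case [306.9, 193.5] 0.86
```

View pics/w2.png

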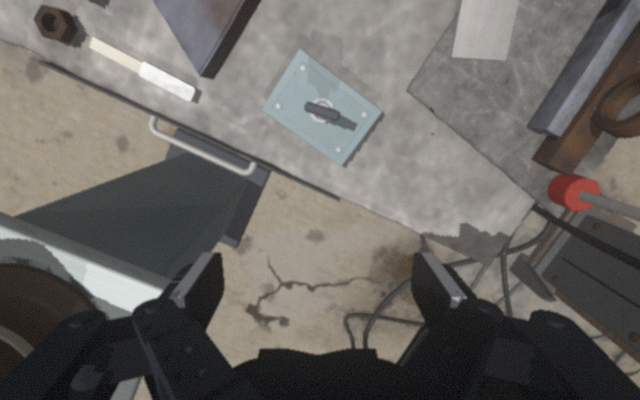

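Emit:
{"op": "arm_command", "data": {"rows": [{"x": 1.2, "y": 0, "z": 1.2, "ax": 0, "ay": 0, "az": 0, "claw": 100}, {"x": 1.2, "y": 0, "z": 1.2, "ax": 0, "ay": 0, "az": 0, "claw": 100}, {"x": 1.2, "y": 0, "z": 1.2, "ax": 0, "ay": 0, "az": 0, "claw": 100}, {"x": 1.2, "y": 0, "z": 1.2, "ax": 0, "ay": 0, "az": 0, "claw": 100}, {"x": 1.2, "y": 0, "z": 1.2, "ax": 0, "ay": 0, "az": 0, "claw": 100}, {"x": 0, "y": 0, "z": 1, "ax": 0, "ay": 0, "az": 0, "claw": 60}, {"x": 0, "y": 0, "z": 0, "ax": 0, "ay": 0, "az": 0, "claw": 60}, {"x": 0, "y": 0, "z": 0, "ax": 0, "ay": 0, "az": 0, "claw": 60}, {"x": 0, "y": 0, "z": 0, "ax": 0, "ay": 0, "az": 0, "claw": 60}, {"x": 0, "y": 0, "z": 0, "ax": 0, "ay": 0, "az": 0, "claw": 60}]}}

```text
t: 3.5
eef_pos: [0.4451, -0.2369, 0.1621]
tool_rot: [[0.903, 0.43, 0.001], [0.43, -0.903, -0.001], [0.001, 0.001, -1.0]]
ft_force: [-0.7, 0.6, -0.2]
gripper_width: 0.601
grip_force: 0.0
```

```bash
cat > look.py <<'E'
from h import *
import cv2,sys
s=r.observe();print(s['t'],s['eef_pos'].round(4) if hasattr(s['eef_pos'],'round') else s['eef_pos'],np.degrees(np.arctan2(s['tool_rot'][1][1],s['tool_rot'][0][1])))
im=vision.snapshot('wrist');c=cam('wrist',s)
np.savez('last.npz',p=s['eef_pos'],R=s['tool_rot'])
for t in ['cover','wing']:
    for d in finder.spot_point(t,'wrist')[:2]:print(t,d['pixel'],d['confidence'],[atz(c,d['pixel'],z).round(4) for z in (0,.04375)])
for t,z in [('cover',.0125),('wing',.0555)]:
    for d in finder.masks_of(t,'wrist')[:2]:
        m=d['region'];ys,xs=np.nonzero(m)
        W=np.array([atz(c,(x,y),z)[:2] for x,y in zip(xs,ys)],np.float32)*1000
        (cx,cy),(w,h),a=cv2.minAreaRect(W)
        if w<h:a+=90
        print(t,d['bbox'],d['confidence'],m.sum(),'rect',cx,cy,w,h,'long heading',a%180)
        if t=='wing': np.save('wm.npy',m)
cv2.imwrite('pics/%s.png'%sys.argv[1],im)
x,y=map(int,sys.argv[2:4]);cv2.imwrite('pics/%sc.png'%sys.argv[1],cv2.resize(im[y-75:y+75,x-100:x+100],None,fx=4,fy=4,interpolation=cv2.INTER_CUBIC))
E
python3 look.py w3 320 180
```

```text
3.5 [ 0.4451 -0.2369  0.1621] -64.54573925625887
cover [318.4, 170.6] 0.85 [array([ 0.4537, -0.2335,  0.    ]), array([ 0.4618, -0.2295,  0.0438])]
wing [322.9, 188.5] 0.95 [array([ 0.4394, -0.2453,  0.    ]), array([ 0.4496, -0.2395,  0.0438])]
cover [252.5, 106.0, 391.0, 240.1] 0.95 9221 rect 451.27154541015625 -237.03305053710938 110.28116607666016 76.71099853515625 long heading 80.23469543457031
wing [300.8, 175.6, 342.3, 204.3] 0.96 736 rect 455.1548767089844 -235.99911499023438 17.026260375976562 35.550865173339844 long heading 97.17641735076904
```

View pics/w3c.png

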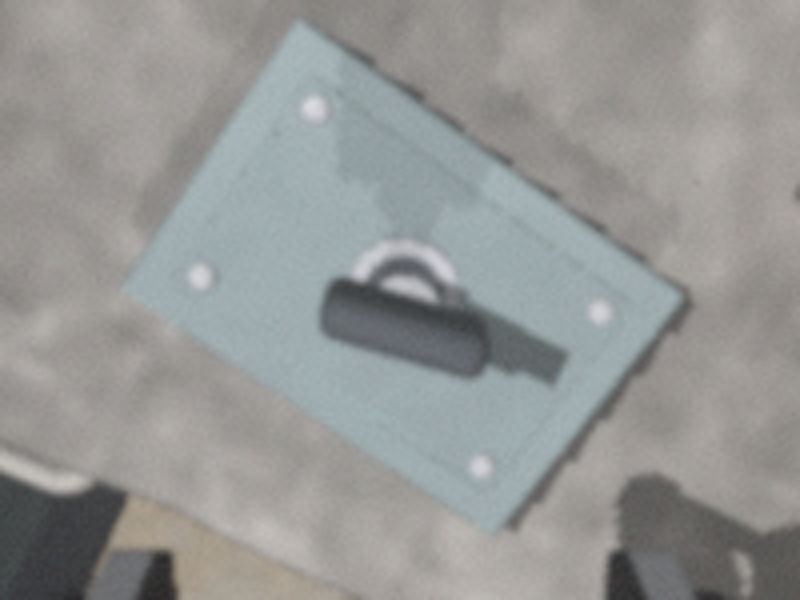

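Run:
```python
from h import *
import cv2
from scipy.optimize import minimize
L=np.load('last.npz');c=cam('wrist',dict(eef_pos=L['p'],tool_rot=L['R']))
m=np.load('wm.npy').astype(np.uint8)
d=cv2.distanceTransform(1-m,cv2.DIST_L2,5)-cv2.distanceTransform(m,cv2.DIST_L2,5)
mb=cv2.resize(m,None,fx=4,fy=4)
def f(p,z=.04375):
    a=p[2];R=np.array([[np.cos(a),-np.sin(a)],[np.sin(a),np.cos(a)]])
    P=[]
    for sx in(-5,5):
        for sy in(-18,18):
            for sz in(-11.75,11.75):
                q=R@[sx,sy];P.append([p[0]/1e3+q[0]/1e3,p[1]/1e3+q[1]/1e3,z+sz/1e3])
    h=cv2.convexHull((proj(c,np.array(P))*4+1.5).astype(np.float32)).astype(np.int32)
    o=np.zeros_like(mb);cv2.fillConvexPoly(o,h,1)
    return 1-(o&mb).sum()/(o|mb).sum()
for y0 in(95,105,115):
    b=minimize(f,[449.6,-239,np.radians(y0-90)],method='Nelder-Mead',options=dict(initial_simplex=[[449,-239,np.radians(y0-90)],[453,-239,np.radians(y0-90)],[449,-235,np.radians(y0-90)],[449,-239,np.radians(y0-80)]]))
    print(b.x[:2],90+np.degrees(b.x[2]),b.fun)
```

```text
[ 451.74562753 -236.59791005] 98.3286521435576 0.16416356877323424
[ 451.60686313 -236.54221734] 98.05501354744403 0.1651069518716578
[ 451.81300624 -237.15235239] 97.81317535767926 0.16564007421150273
```

Emit:
{"op": "arm_command", "data": {"rows": [{"x": 0.5, "y": 0.3, "z": 0.5, "ax": 0, "ay": 0, "az": 0, "claw": 60}, {"x": 0, "y": 0, "z": 0.5, "ax": 0, "ay": 0, "az": -0.145, "claw": 60}, {"x": 0, "y": 0, "z": 0.5, "ax": 0, "ay": 0, "az": -0.145, "claw": 60}, {"x": 0, "y": 0, "z": 0.5, "ax": 0, "ay": 0, "az": -0.145, "claw": 60}, {"x": 0, "y": 0, "z": 0.5, "ax": 0, "ay": 0, "az": -0.145, "claw": 60}, {"x": 0, "y": 0, "z": 0.5, "ax": 0, "ay": 0, "az": -0.145, "claw": 60}, {"x": 0, "y": 0, "z": 0.5, "ax": 0, "ay": 0, "az": -0.145, "claw": 60}, {"x": 0, "y": 0, "z": 0.5, "ax": 0, "ay": 0, "az": -0.145, "claw": 60}, {"x": 0, "y": 0, "z": 0.5, "ax": 0, "ay": 0, "az": -0.145, "claw": 60}, {"x": 0, "y": 0, "z": 0, "ax": 0, "ay": 0, "az": -0.14, "claw": 60}]}}

```text
t: 4.75
eef_pos: [0.4508, -0.2368, 0.1151]
tool_rot: [[-0.179, 0.984, -0.001], [0.984, 0.179, 0.001], [0.001, -0.001, -1.0]]
ft_force: [0.3, -0.5, -0.2]
gripper_width: 0.602
grip_force: 0.0
```

```bash
python3 look.py w4 320 230
```

```text
4.75 [ 0.4508 -0.2368  0.1151] 10.308118347854037
cover [318.2, 190.8] 0.75 [array([ 0.4504, -0.2342,  0.    ]), array([ 0.4483, -0.2224,  0.0438])]
wing [315.5, 214.4] 0.89 [array([ 0.4519, -0.2551,  0.    ]), array([ 0.4495, -0.2398,  0.0438])]
cover [256.0, 114.5, 389.1, 269.4] 0.96 12547 rect 450.7823791503906 -235.87164306640625 111.21429443359375 76.50054168701172 long heading 80.63621520996094
wing [309.1, 187.5, 331.6, 239.5] 0.81 861 rect 450.6224365234375 -233.16807556152344 14.515355110168457 38.91999435424805 long heading 107.06583976745605
```

View pics/w4c.png

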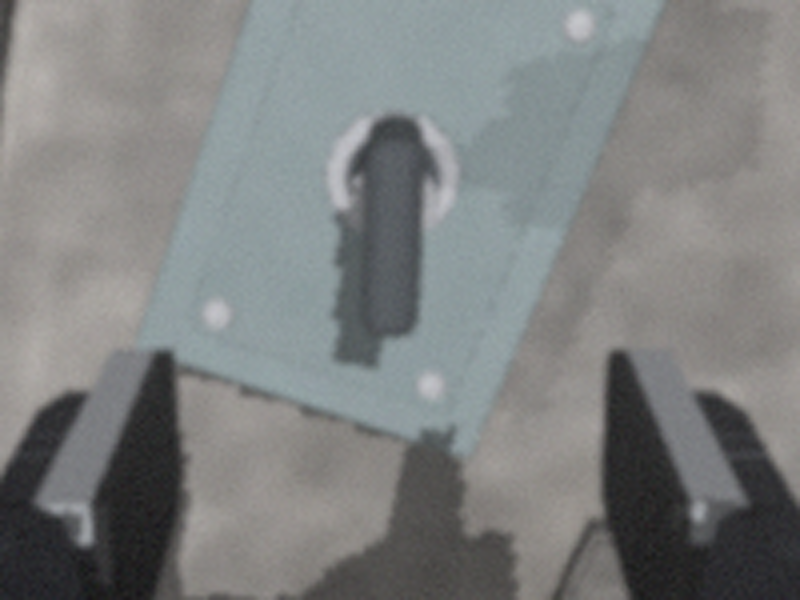

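Run:
```python
from h import *
L=np.load('last.npz');c=cam('wrist',dict(eef_pos=L['p'],tool_rot=L['R']))
print(proj(c,[L['p'],[.451,-.237,.015],[.451,-.237,.0555]]))
for y in (125,140,325,335): print(y,atz(c,(220+392/4,155+y/4),.0555))
# cup ring outer in crop: x 328..458, y ~113..232
print(atz(c,(220+393/4,155+175/4),.015))
```

```text
[[318.00150256 257.57461998]
 [318.267154   199.28057093]
 [318.30576016 216.69660889]]
125 [ 0.44699499 -0.21627881  0.0555    ]
140 [ 0.44745186 -0.21877259  0.0555    ]
325 [ 0.453358   -0.25101038  0.0555    ]
335 [ 0.45369227 -0.25283498  0.0555    ]
[ 0.45090734 -0.23657027  0.015     ]
```

Emit:
{"op": "arm_command", "data": {"rows": [{"x": 0, "y": 0, "z": 2, "ax": 0, "ay": 0, "az": 0, "claw": 50}, {"x": 0, "y": 0, "z": 2, "ax": 0, "ay": 0, "az": 0, "claw": 40}, {"x": 0, "y": 0, "z": 2, "ax": 0, "ay": 0, "az": 0, "claw": 40}, {"x": 0, "y": 0, "z": 1.5, "ax": 0, "ay": 0, "az": 0, "claw": 40}, {"x": 0, "y": 0, "z": 0.7, "ax": 0, "ay": 0, "az": 0, "claw": 40}, {"x": 0, "y": 0, "z": 0, "ax": 0, "ay": 0, "az": 0, "claw": 30}, {"x": 0, "y": 0, "z": 0, "ax": 0, "ay": 0, "az": 0, "claw": 15}, {"x": 0, "y": 0, "z": 0, "ax": 0, "ay": 0, "az": 0, "claw": 0}, {"x": 0, "y": 0, "z": 0, "ax": 0, "ay": 0, "az": 0, "claw": 0}, {"x": 0, "y": 0, "z": 0, "ax": 0, "ay": 0, "az": 0, "claw": 0}], "grip_force": 50}}

```text
t: 6.0
eef_pos: [0.4513, -0.2373, 0.035]
tool_rot: [[-0.173, 0.985, 0.001], [0.985, 0.173, -0.001], [-0.001, 0.001, -1.0]]
ft_force: [-0.7, -0.5, 0.9]
gripper_width: 0.104
grip_force: 52.0
```

Emit:
{"op": "arm_command", "data": {"rows": [{"x": 0, "y": 0, "z": -2, "ax": 0, "ay": 0, "az": 0, "claw": 0}, {"x": 0, "y": 0, "z": -4, "ax": 0, "ay": 0, "az": 0, "claw": 0}, {"x": 0, "y": 0, "z": -4, "ax": 0, "ay": 0, "az": 0, "claw": 0}, {"x": 2, "y": 0.6, "z": -4, "ax": 0, "ay": 0, "az": 0, "claw": 0}, {"x": 4, "y": 1.2, "z": -2, "ax": 0, "ay": 0, "az": 0, "claw": 0}, {"x": 4.5, "y": 1.3, "z": 0, "ax": 0, "ay": 0, "az": 0, "claw": 0}, {"x": 4.5, "y": 1.3, "z": 0, "ax": 0, "ay": 0, "az": 0, "claw": 0}, {"x": 4.5, "y": 1.3, "z": 0, "ax": 0, "ay": 0, "az": 0, "claw": 0}, {"x": 4.5, "y": 1.3, "z": 0, "ax": 0, "ay": 0, "az": 0, "claw": 0}, {"x": 3, "y": 1, "z": 0, "ax": 0, "ay": 0, "az": 0, "claw": 0}]}}

```text
t: 7.0
eef_pos: [0.4823, 0.0455, 0.1939]
tool_rot: [[-0.175, 0.985, -0.001], [0.985, 0.175, 0.001], [0.001, -0.001, -1.0]]
ft_force: [0.9, 0.1, -4.9]
gripper_width: 0.1
grip_force: 51.2
```

Run:
```python
from h import *
import cv2
s=r.observe();print(s['t'],np.round(s['eef_pos'],4),np.round(s['ft_force'],1),s['gripper_width'],np.degrees(np.arctan2(s['tool_rot'][1][1],s['tool_rot'][0][1])))
rs={}
for n in ['wrist','scene','side']:
    im=vision.snapshot(n);c=cam(n,s)
    if n=='wrist':cv2.imwrite('pics/w5.png',im)
    for t in ['slot','notch','gear_case']:
        for d in finder.spot_point(t,n)[:1]:
            print(n,t,np.round(d['pixel'],1),d['confidence'].__round__(2),atz(c,d['pixel'],0 if t=='gear_case' else .068).round(4)); rs.setdefault(t,[]).append(ray(c,d['pixel']))
for t in rs: print(t,tri(rs[t]) if len(rs[t])>1 else 0)
np.savez('last.npz',p=s['eef_pos'],R=s['tool_rot'])
```

```text
7.0 [0.4823 0.0455 0.1939] [ 0.9  0.1 -4.9] 0.10027071530837811 10.073677681987325
wrist slot [384.2  11.7] 0.67 [0.5066 0.1904 0.068 ]
wrist notch [381.6  14.2] 0.82 [0.5051 0.1884 0.068 ]
wrist gear_case [365.3  32.5] 0.84 [0.5025 0.1886 0.    ]
scene slot [253.4 187.2] 0.79 [0.4982 0.1791 0.068 ]
scene notch [251.1 188. ] 0.58 [0.4924 0.1813 0.068 ]
side slot [309.7 176.2] 0.68 [0.5123 0.1865 0.068 ]
side notch [306.5 177.9] 0.76 [0.4995 0.1791 0.068 ]
side gear_case [305.9 191.4] 0.77 [0.5146 0.2223 0.    ]
slot (array([0.51035142, 0.18951178, 0.0640325 ]), [np.float64(0.003703892421747268), np.float64(0.0031224112526448684), np.float64(0.003958980549899763)])
notch (array([0.50499544, 0.19040647, 0.06158862]), [np.float64(0.0010152934668520236), np.float64(0.00033501670113099093), np.float64(0.0010664746592557515)])
gear_case (array([0.50017302, 0.18411452, 0.02141303]), [np.float64(0.00021822937063914404), np.float64(0.00021822937063915005)])
```

View pics/w5.png

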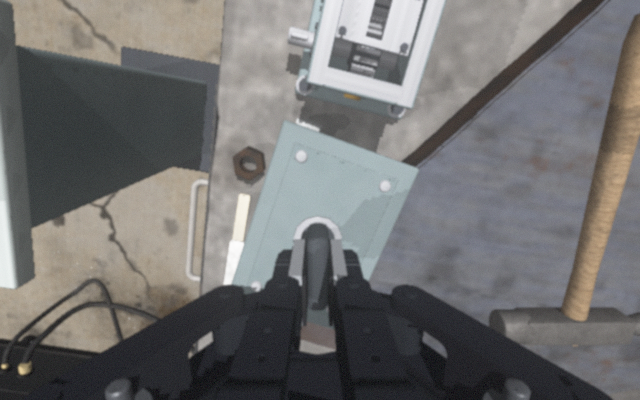

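Emit:
{"op": "arm_command", "data": {"rows": [{"x": 1, "y": 0.3, "z": -2, "ax": 0, "ay": 0, "az": 0, "claw": 0}, {"x": 1, "y": 0.3, "z": -2, "ax": 0, "ay": 0, "az": 0, "claw": 0}, {"x": 1, "y": 0.3, "z": -2, "ax": 0, "ay": 0, "az": 0, "claw": 0}, {"x": 1, "y": 0.3, "z": -2, "ax": 0, "ay": 0, "az": 0, "claw": 0}, {"x": 1, "y": 0.3, "z": -2, "ax": 0, "ay": 0, "az": 0, "claw": 0}, {"x": 1, "y": 0.5, "z": 0, "ax": 0, "ay": 0, "az": 0, "claw": 0}, {"x": 0, "y": 0, "z": 0, "ax": 0, "ay": 0, "az": 0, "claw": 0}, {"x": 0, "y": 0, "z": 0, "ax": 0, "ay": 0, "az": 0, "claw": 0}, {"x": 0, "y": 0, "z": 0, "ax": 0, "ay": 0, "az": 0, "claw": 0}, {"x": 0, "y": 0, "z": 0, "ax": 0, "ay": 0, "az": 0, "claw": 0}]}}

```text
t: 8.6
eef_pos: [0.4919, 0.1048, 0.2935]
tool_rot: [[-0.173, 0.985, -0.001], [0.985, 0.173, -0.0], [-0.0, -0.001, -1.0]]
ft_force: [-0.3, -0.8, -3.7]
gripper_width: 0.101
grip_force: 51.2
```

Run:
```python
from h import *
import cv2
s=r.observe();print(s['t'],np.round(s['eef_pos'],4),np.round(s['ft_force'],1),s['gripper_width'],np.degrees(np.arctan2(s['tool_rot'][1][1],s['tool_rot'][0][1])))
n='wrist';im=vision.snapshot(n);c=cam(n,s)
for t in ['slot','notch','gear_case']:
        for d in finder.spot_point(t,n)[:1]:
            print(n,t,np.round(d['pixel'],1),d['confidence'].__round__(2),atz(c,d['pixel'],0 if t=='gear_case' else .068).round(4))
np.savez('last.npz',p=s['eef_pos'],R=s['tool_rot'])
cv2.imwrite('pics/w6.png',im)
cv2.imwrite('pics/w6c.png',cv2.resize(im[:150,250:450],None,fx=4,fy=4,interpolation=cv2.INTER_CUBIC))
```

```text
8.6 [0.4919 0.1048 0.2935] [-0.3 -0.8 -3.7] 0.10108865299200248 9.936082428612332
wrist slot [347.5  95. ] 0.67 [0.5095 0.1903 0.068 ]
wrist notch [346.   95.4] 0.81 [0.508  0.1896 0.068 ]
wrist gear_case [337.7  99.1] 0.78 [0.5035 0.1856 0.    ]
```

View pics/w6c.png

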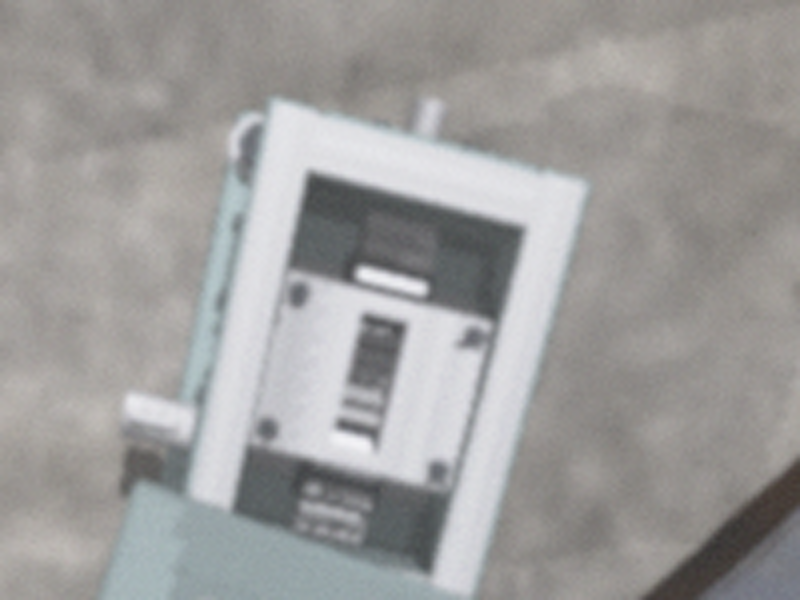

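```bash
cat > px.py <<'E'
from h import *
L=np.load('last.npz');c=cam('wrist',dict(eef_pos=L['p'],tool_rot=L['R']))
A=lambda p,z:atz(c,(250+p[0]/4-.4,p[1]/4-.4),z)[:2]*1000
h=lambda d:np.degrees(np.arctan2(d[1],d[0]))
S=[A(p,.068) for p in [(298,293),(472,338),(267,429),(438,472)]]
print('screws ctr',np.mean(S,0),'y hdg',h(S[0]-S[2]),h(S[1]-S[3]),'x hdg',h(S[1]-S[0]),h(S[3]-S[2]))
S=[A(p,.068) for p in [(365,315),(406,322),(332,445),(376,452)]]
print('slot',np.mean(S,0),h(S[0]-S[2]),h(S[1]-S[3]),np.linalg.norm(S[0]-S[2]),np.linalg.norm(S[0]-S[1]))
O=[A(p,.078) for p in [(308,173),(525,228),(435,570),(235,508)]]
print('open R',h(O[1]-O[2]),'L',h(O[0]-O[3]),'top x',h(O[1]-O[0]),'w',np.linalg.norm(O[1]-O[0]))
x=(O[1]-O[0])/np.linalg.norm(O[1]-O[0]);y=np.array([-x[1],x[0]]);print('ctr from top',(O[0]+O[1])/2-46*y)
T=[A(p,.078) for p in [(272,98),(590,180)]];print('outer top',h(T[1]-T[0]),np.linalg.norm(T[1]-T[0]))
P=[A(p,.1935) for p in []]
E
python3 px.py
```

```text
screws ctr [503.49866372 188.61828187] y hdg 86.59540814700397 87.35257165533525 x hdg -3.608534090900725 -3.6252421239193997
slot [503.6889899  188.56342921] 85.97528823064982 87.8299699983002 34.95449952753566 11.275201370723519
open R 87.10157090507745 L 86.98201730346385 top x -3.039615133015771 w 57.6059104308369
ctr from top [503.84318749 188.52203149]
outer top -3.095159077015262 83.45057916377529
```

Run:
```python
from h import *
import cv2
s=r.observe();R=np.array(s['tool_rot']);p=np.array(s['eef_pos']);c=cam('wrist',s)
im=cv2.imread('pics/w6.png')
vision.snapshot('wrist')
d=finder.masks_of('cover','wrist')[0];print(d['bbox'],d['confidence'])
m=d['region'].astype(np.uint8);z=p[2]-.0225
# edge lines of the far part: fit left, right, top boundaries
cn=max(cv2.findContours(m,cv2.RETR_EXTERNAL,cv2.CHAIN_APPROX_NONE)[0],key=len)[:,0,:]
W=np.array([atz(c,q,z)[:2] for q in cn])
a=np.radians(80.4);y=np.array([np.cos(a),np.sin(a)]);x=np.array([y[1],-y[0]])
u=(W-p[:2])@x*1e3;v=(W-p[:2])@y*1e3
print('u',np.percentile(u,[0,2,98,100]),'v',v.min(),v.max())
for nm,k,l,dep in [('left',(abs(u-u.min())<6)&(v>5)&(v<v.max()-8),0,0),('right',(abs(u-u.max())<6)&(v>5)&(v<v.max()-8),0,0)]:
    f=np.polyfit(v[k],u[k],1);print(nm,f,80.4-np.degrees(np.arctan(f[0])),k.sum())
k=(abs(v-v.max())<8)&(abs(u)<28);f=np.polyfit(u[k],v[k],1);print('top',f,80.4+np.degrees(np.arctan(f[0])))
```

```text
Traceback (most recent call last):
IndexError: list index out of range
```

Run:
```python
from h import *
import cv2
for fn,p in [('pics/w5.png',[.4823,.0455,.1939]),('pics/w6.png',[.4919,.1048,.2935])]:
    s=r.observe();p=np.array(p);c=cam('wrist',dict(eef_pos=p,tool_rot=s['tool_rot']))
    im=cv2.GaussianBlur(cv2.imread(fn),(5,5),0).astype(int)
    m=((im[...,1]-im[...,2]>14)&(im[...,1]>110)).astype(np.uint8)
    m[:(118)]=0
    n,l,st,_=cv2.connectedComponentsWithStats(m);i=1+st[1:,4].argmax();m=(l==i).astype(np.uint8);print(fn,st[i])
    cn=max(cv2.findContours(m,cv2.RETR_EXTERNAL,cv2.CHAIN_APPROX_NONE)[0],key=len)[:,0,:]
    W=np.array([atz(c,q,p[2]-.0225)[:2] for q in cn])
    a=np.radians(80.4);y=np.array([np.cos(a),np.sin(a)]);x=np.array([y[1],-y[0]])
    u=(W-p[:2])@x*1e3;v=(W-p[:2])@y*1e3
    print('u',u.min(),u.max(),'v',v.max())
    for nm,k in [('left',(abs(u-u.min())<5)&(v>0)&(v<45)),('right',(abs(u-u.max())<5)&(v>0)&(v<45))]:
        f=np.polyfit(v[k],u[k],1);print(nm,f,80.4-np.degrees(np.arctan(f[0])),k.sum())
    k=(abs(v-v.max())<6)&(abs(u)<28);f=np.polyfit(u[k],v[k],1);print('top',f,80.4+np.degrees(np.arctan(f[0])))
```

```text
pics/w5.png [ 272  124  144   97 5736]
u -37.01833263828256 35.5416097827962 v 54.7732466057718
left [  0.04748919 -36.08421597] 77.68111232347854 55
right [0.64556127 5.60586873] 47.555279357081176 20
top [6.10477201e-03 5.26544858e+01] 80.74977332598625
pics/w6.png [265 174  45  42 574]
u -36.02799465121933 -12.57613054114745 v 30.355396771697613
left [ -0.06872481 -32.61284927] 84.33145960627708 56
right [  0.17588441 -19.03068292] 70.42459471342404 35
top [-0.13966187 23.50527747] 72.4493913016424
```

Emit:
{"op": "arm_command", "data": {"rows": [{"x": 1.6, "y": 0.5, "z": 1, "ax": 0, "ay": 0, "az": 0, "claw": 0}, {"x": 1.6, "y": 0.5, "z": 2.5, "ax": 0, "ay": 0, "az": 0, "claw": 0}, {"x": 1.6, "y": 0.5, "z": 3, "ax": 0, "ay": 0, "az": 0, "claw": 0}, {"x": 1.6, "y": 0.5, "z": 3, "ax": 0, "ay": 0, "az": 0, "claw": 0}, {"x": 1.6, "y": 0.6, "z": 3, "ax": 0, "ay": 0, "az": 0, "claw": 0}, {"x": 0, "y": 0, "z": 2.5, "ax": 0, "ay": 0, "az": 0, "claw": 0}, {"x": 0, "y": 0, "z": 1.4, "ax": 0, "ay": 0, "az": 0, "claw": 0}, {"x": 0, "y": 0, "z": 0.4, "ax": 0, "ay": 0, "az": -0.113, "claw": 0}, {"x": 0, "y": 0, "z": 0, "ax": 0, "ay": 0, "az": 0, "claw": 0}, {"x": 0, "y": 0, "z": 0, "ax": 0, "ay": 0, "az": 0, "claw": 0}]}}

```text
t: 9.9
eef_pos: [0.5042, 0.1886, 0.1266]
tool_rot: [[-0.281, 0.96, 0.0], [0.96, 0.281, 0.0], [-0.0, 0.0, -1.0]]
ft_force: [1.2, -0.2, -4.6]
gripper_width: 0.107
grip_force: 51.2
```

Run:
```python
from h import *
import cv2
s=r.observe();print(s['t'],np.round(s['eef_pos'],4),np.round(s['ft_force'],1),s['gripper_width'],np.degrees(np.arctan2(s['tool_rot'][1][1],s['tool_rot'][0][1])))
im=vision.snapshot('wrist');cv2.imwrite('pics/w7.png',im)
np.savez('last.npz',p=s['eef_pos'],R=s['tool_rot'])
a=vision.snapshot('scene')[140:240,190:323];b=vision.snapshot('side')[140:240,250:383]
cv2.imwrite('pics/w7m.png',np.hstack([cv2.resize(im[60:360,160:480],(420,394)),np.vstack([cv2.resize(q,None,fx=2.6,fy=1.97,interpolation=cv2.INTER_CUBIC) for q in(a,b)])[:394]]))
```

```text
9.9 [0.5042 0.1886 0.1266] [ 1.2 -0.2 -4.6] 0.10682741454073831 16.303146079456674
```

View pics/w7m.png

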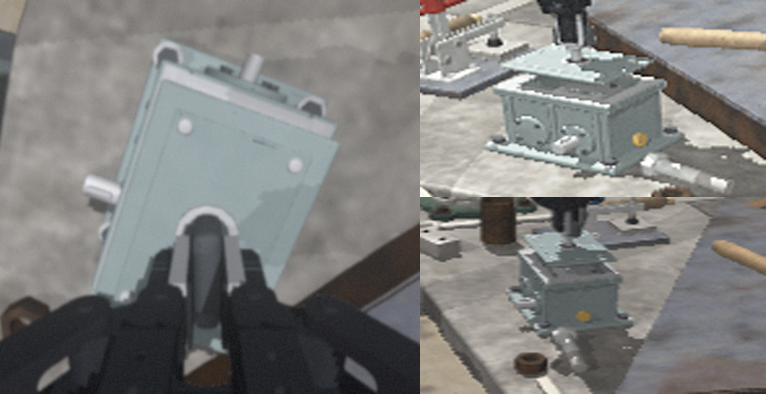

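Emit:
{"op": "arm_command", "data": {"rows": [{"x": 0, "y": 0, "z": 0.4, "ax": 0, "ay": 0, "az": 0, "claw": 0}, {"x": 0, "y": 0, "z": 0.4, "ax": 0, "ay": 0, "az": 0, "claw": 0}, {"x": 0, "y": 0, "z": 0.2, "ax": 0, "ay": 0, "az": 0, "claw": 0}, {"x": 0, "y": 0, "z": 0.2, "ax": 0, "ay": 0, "az": 0, "claw": 0}, {"x": 0, "y": 0, "z": 0.1, "ax": 0, "ay": 0, "az": 0, "claw": 0}, {"x": 0, "y": 0, "z": 0.1, "ax": 0, "ay": 0, "az": 0, "claw": 0}, {"x": 0, "y": 0, "z": 0.1, "ax": 0, "ay": 0, "az": 0, "claw": 0}, {"x": 0, "y": 0, "z": 0.1, "ax": 0, "ay": 0, "az": 0, "claw": 0}, {"x": 0, "y": 0, "z": 0, "ax": 0, "ay": 0, "az": 0, "claw": 0}, {"x": 0, "y": 0, "z": 0, "ax": 0, "ay": 0, "az": 0, "claw": 0}]}}

```text
t: 11.05
eef_pos: [0.504, 0.1886, 0.1103]
tool_rot: [[-0.283, 0.959, -0.0], [0.959, 0.283, 0.0], [0.0, -0.0, -1.0]]
ft_force: [-0.2, -0.5, -3.9]
gripper_width: 0.103
grip_force: 51.2
```

Emit:
{"op": "arm_command", "data": {"rows": [{"x": 0, "y": 0, "z": 0.1, "ax": 0, "ay": 0, "az": 0, "claw": 0}, {"x": 0, "y": 0, "z": 0.1, "ax": 0, "ay": 0, "az": 0, "claw": 0}, {"x": 0, "y": 0, "z": 0.1, "ax": 0, "ay": 0, "az": 0, "claw": 0}, {"x": 0, "y": 0, "z": 0.1, "ax": 0, "ay": 0, "az": 0, "claw": 0}, {"x": 0, "y": 0, "z": 0.1, "ax": 0, "ay": 0, "az": 0, "claw": 0}, {"x": 0, "y": 0, "z": 0.05, "ax": 0, "ay": 0, "az": 0, "claw": 0}, {"x": 0, "y": 0, "z": 0.05, "ax": 0, "ay": 0, "az": 0, "claw": 0}, {"x": 0, "y": 0, "z": 0, "ax": 0, "ay": 0, "az": 0, "claw": 0}, {"x": 0, "y": 0, "z": 0, "ax": 0, "ay": 0, "az": 0, "claw": 0}, {"x": 0, "y": 0, "z": 0, "ax": 0, "ay": 0, "az": 0, "claw": 0}]}}

```text
t: 12.05
eef_pos: [0.5039, 0.1886, 0.1046]
tool_rot: [[-0.283, 0.959, 0.0], [0.959, 0.283, 0.0], [0.0, 0.0, -1.0]]
ft_force: [-3.5, -0.7, 1.0]
gripper_width: 0.104
grip_force: 52.0
```

Emit:
{"op": "arm_command", "data": {"rows": [{"x": 0, "y": 0, "z": 0, "ax": 0, "ay": 0, "az": 0.1, "claw": 0}, {"x": 0, "y": 0, "z": 0, "ax": 0, "ay": 0, "az": 0.1, "claw": 0}, {"x": 0, "y": 0, "z": 0, "ax": 0, "ay": 0, "az": 0.1, "claw": 0}, {"x": 0, "y": 0, "z": 0, "ax": 0, "ay": 0, "az": 0.04, "claw": 0}, {"x": 0, "y": 0, "z": 0.1, "ax": 0, "ay": 0, "az": 0, "claw": 0}, {"x": 0, "y": 0, "z": 0.1, "ax": 0, "ay": 0, "az": 0, "claw": 0}, {"x": 0, "y": 0, "z": 0.1, "ax": 0, "ay": 0, "az": 0, "claw": 0}, {"x": 0, "y": 0, "z": 0.1, "ax": 0, "ay": 0, "az": 0, "claw": 0}, {"x": 0, "y": 0, "z": 0, "ax": 0, "ay": 0, "az": 0, "claw": 0}, {"x": 0, "y": 0, "z": 0, "ax": 0, "ay": 0, "az": 0, "claw": 0}]}}

```text
t: 13.05
eef_pos: [0.504, 0.1886, 0.1003]
tool_rot: [[0.053, 0.999, -0.0], [0.999, -0.053, -0.0], [-0.0, -0.0, -1.0]]
ft_force: [-2.8, -2.5, 3.3]
gripper_width: 0.101
grip_force: 52.2
```

Run:
```python
from h import *
s=r.observe();print(s['t'],np.round(s['eef_pos'],4),np.round(s['ft_force'],1),np.round(s['wrist_torque'],2),s['gripper_width'],np.degrees(np.arctan2(s['tool_rot'][1][1],s['tool_rot'][0][1])),s['qpos'])
```

```text
13.05 [0.504  0.1886 0.1003] [-2.8 -2.5  3.3] [-0.19  0.77  0.09] 0.10134016056474417 -3.0253011142025628 [ 3.58032818e-01  1.82306156e-01 -2.62003877e-01  1.12652268e+00
  4.05216279e-07  1.98163061e+00]
```

Emit:
{"op": "arm_command", "data": {"rows": [{"x": 0, "y": 0, "z": 0.2, "ax": 0, "ay": 0, "az": 0, "claw": 0}, {"x": 0, "y": 0, "z": 0.2, "ax": 0, "ay": 0, "az": 0, "claw": 0}, {"x": 0, "y": 0, "z": 0.2, "ax": 0, "ay": 0, "az": 0, "claw": 0}, {"x": 0, "y": 0, "z": 0.2, "ax": 0, "ay": 0, "az": 0, "claw": 0}, {"x": 0, "y": 0, "z": 0.1, "ax": 0, "ay": 0, "az": 0, "claw": 0}, {"x": 0, "y": 0, "z": 0.1, "ax": 0, "ay": 0, "az": 0, "claw": 0}, {"x": 0, "y": 0, "z": 0.1, "ax": 0, "ay": 0, "az": 0, "claw": 0}, {"x": 0, "y": 0, "z": 0.05, "ax": 0, "ay": 0, "az": 0, "claw": 0}, {"x": 0, "y": 0, "z": 0, "ax": 0, "ay": 0, "az": 0, "claw": 0}, {"x": 0, "y": 0, "z": 0, "ax": 0, "ay": 0, "az": 0, "claw": 0}]}}

```text
t: 14.05
eef_pos: [0.504, 0.1886, 0.0891]
tool_rot: [[0.053, 0.999, 0.0], [0.999, -0.053, 0.0], [0.0, 0.0, -1.0]]
ft_force: [-5.4, -2.8, 6.5]
gripper_width: 0.1
grip_force: 52.8
```

Emit:
{"op": "arm_command", "data": {"rows": [{"x": 0, "y": 0, "z": 0.07, "ax": 0, "ay": 0, "az": 0, "claw": 0}, {"x": 0, "y": 0, "z": 0, "ax": 0, "ay": 0, "az": -0.05, "claw": 0}, {"x": 0, "y": 0, "z": 0, "ax": 0, "ay": 0, "az": -0.1, "claw": 0}, {"x": 0, "y": 0, "z": 0, "ax": 0, "ay": 0, "az": -0.1, "claw": 0}, {"x": 0, "y": 0, "z": 0, "ax": 0, "ay": 0, "az": -0.1, "claw": 0}, {"x": 0, "y": 0, "z": 0, "ax": 0, "ay": 0, "az": -0.1, "claw": 0}, {"x": 0, "y": 0, "z": 0, "ax": 0, "ay": 0, "az": -0.1, "claw": 0}, {"x": 0, "y": 0, "z": 0, "ax": 0, "ay": 0, "az": -0.1, "claw": 0}, {"x": 0, "y": 0, "z": 0, "ax": 0, "ay": 0, "az": -0.05, "claw": 0}, {"x": 0, "y": 0, "z": 0, "ax": 0, "ay": 0, "az": 0, "claw": 0}]}}

```text
t: 15.05
eef_pos: [0.504, 0.1886, 0.0884]
tool_rot: [[-0.604, 0.797, 0.0], [0.797, 0.604, 0.0], [-0.0, 0.0, -1.0]]
ft_force: [-4.7, -1.1, 6.2]
gripper_width: 0.106
grip_force: 52.9
```

Run:
```python
from h import *
s=r.observe();print(s['t'],np.round(s['eef_pos'],4),np.round(s['ft_force'],1),np.round(s['wrist_torque'],2),s['gripper_width'],np.degrees(np.arctan2(s['tool_rot'][1][1],s['tool_rot'][0][1])))
```

```text
15.05 [0.504  0.1886 0.0884] [-4.7 -1.1  6.2] [-0.33  1.01  0.03] 0.1057658481343007 37.136486874441665
```

Emit:
{"op": "arm_command", "data": {"rows": [{"x": 0, "y": 0, "z": 0, "ax": 0, "ay": 0, "az": -0.1, "claw": 0}, {"x": 0, "y": 0, "z": 0, "ax": 0, "ay": 0, "az": -0.1, "claw": 0}, {"x": 0, "y": 0, "z": 0, "ax": 0, "ay": 0, "az": -0.1, "claw": 0}, {"x": 0, "y": 0, "z": 0, "ax": 0, "ay": 0, "az": -0.1, "claw": 0}, {"x": 0, "y": 0, "z": 0, "ax": 0, "ay": 0, "az": -0.1, "claw": 0}, {"x": 0, "y": 0, "z": 0, "ax": 0, "ay": 0, "az": -0.1, "claw": 0}, {"x": 0, "y": 0, "z": 0, "ax": 0, "ay": 0, "az": -0.1, "claw": 0}, {"x": 0, "y": 0, "z": 0, "ax": 0, "ay": 0, "az": -0.1, "claw": 0}, {"x": 0, "y": 0, "z": 0, "ax": 0, "ay": 0, "az": -0.07, "claw": 0}, {"x": 0, "y": 0, "z": 0, "ax": 0, "ay": 0, "az": 0, "claw": 0}]}}

```text
t: 16.05
eef_pos: [0.504, 0.1886, 0.0884]
tool_rot: [[-0.999, 0.052, 0.0], [0.052, 0.999, 0.0], [-0.0, 0.0, -1.0]]
ft_force: [-5.3, -1.8, 7.0]
gripper_width: 0.11
grip_force: 52.9
```

Run:
```python
from h import *
s=r.observe();print(s['t'],np.round(s['eef_pos'],4),np.round(s['ft_force'],1),np.round(s['wrist_torque'],2),s['gripper_width'],np.degrees(np.arctan2(s['tool_rot'][1][1],s['tool_rot'][0][1])))
```

```text
16.05 [0.504  0.1886 0.0884] [-5.3 -1.8  7. ] [-0.28  1.02  0.02] 0.10957451533518792 87.00673636665938
```

Emit:
{"op": "arm_command", "data": {"rows": [{"x": 0, "y": 0, "z": -0.1, "ax": 0, "ay": 0, "az": 0, "claw": 0}, {"x": 0, "y": 0, "z": -0.1, "ax": 0, "ay": 0, "az": 0, "claw": 0}, {"x": 0, "y": 0, "z": -0.1, "ax": 0, "ay": 0, "az": 0, "claw": 0}, {"x": 0, "y": 0, "z": -0.1, "ax": 0, "ay": 0, "az": 0, "claw": 0}, {"x": 0, "y": 0, "z": -0.1, "ax": 0, "ay": 0, "az": 0, "claw": 0}, {"x": 0, "y": 0, "z": -0.05, "ax": 0, "ay": 0, "az": 0, "claw": 0}, {"x": 0, "y": 0, "z": 0, "ax": 0, "ay": 0, "az": 0, "claw": 0}, {"x": 0, "y": 0, "z": 0, "ax": 0, "ay": 0, "az": 0, "claw": 0}, {"x": 0, "y": 0, "z": 0, "ax": 0, "ay": 0, "az": 0, "claw": 0}, {"x": 0, "y": 0, "z": 0, "ax": 0, "ay": 0, "az": 0, "claw": 0}]}}

```text
t: 17.05
eef_pos: [0.504, 0.1887, 0.0937]
tool_rot: [[-0.999, 0.054, 0.0], [0.054, 0.999, 0.0], [-0.0, 0.0, -1.0]]
ft_force: [-4.0, -1.7, 5.8]
gripper_width: 0.103
grip_force: 52.6
```

Emit:
{"op": "arm_command", "data": {"rows": [{"x": 0, "y": 0, "z": -0.03, "ax": 0, "ay": 0, "az": 0, "claw": 0}, {"x": 0, "y": 0, "z": 0, "ax": 0, "ay": 0, "az": 0, "claw": 0}, {"x": 0, "y": 0, "z": 0, "ax": 0, "ay": 0, "az": 0, "claw": 20}, {"x": 0, "y": 0, "z": 0, "ax": 0, "ay": 0, "az": 0, "claw": 40}, {"x": 0, "y": 0, "z": 0, "ax": 0, "ay": 0, "az": 0, "claw": 50}, {"x": 0, "y": 0, "z": 0, "ax": 0, "ay": 0, "az": 0, "claw": 50}, {"x": 0, "y": 0, "z": -2, "ax": 0, "ay": 0, "az": 0, "claw": 50}, {"x": 0, "y": 0, "z": -3, "ax": 0, "ay": 0, "az": 0, "claw": 50}, {"x": 0, "y": 0, "z": -3, "ax": 0, "ay": 0, "az": 0, "claw": 50}, {"x": 0, "y": 0, "z": -2, "ax": 0, "ay": 0, "az": 0, "claw": 50}]}}

```text
t: 18.05
eef_pos: [0.5046, 0.1888, 0.196]
tool_rot: [[-0.999, 0.054, 0.002], [0.054, 0.999, 0.001], [-0.002, 0.001, -1.0]]
ft_force: [-0.6, 0.4, -0.8]
gripper_width: 0.5
grip_force: 0.0
```

Run:
```python
from h import *
import cv2
s=r.observe();print(s['t'],np.round(s['eef_pos'],4),np.round(s['ft_force'],1))
im=vision.snapshot('wrist');rs=[]
for n in ['wrist','scene','side']:
    if n!='wrist':
        im2=vision.snapshot(n)
        if n=='scene':a=im2[140:240,190:323]
        else:b=im2[140:240,250:383]
    for d in finder.spot_point('wing',n)[:1]:
        print(n,d['pixel'],d['confidence']);rs.append(ray(cam(n,s),d['pixel']))
if len(rs)>1:print(tri(rs))
cv2.imwrite('pics/w9m.png',np.hstack([cv2.resize(im[60:360,160:480],(420,394)),np.vstack([cv2.resize(q,None,fx=2.6,fy=1.97,interpolation=cv2.INTER_CUBIC) for q in(a,b)])[:394]]))
```

```text
18.05 [0.5046 0.1888 0.196 ] [-0.6  0.4 -0.8]
wrist [317.0, 205.2] 0.77
scene [246.7, 172.6] 0.64
side [306.5, 162.8] 0.43
(array([0.50383087, 0.19268622, 0.10467465]), [np.float64(0.004822092916471904), np.float64(0.006638995893531693), np.float64(0.004133784814525642)])
```

View pics/w9m.png

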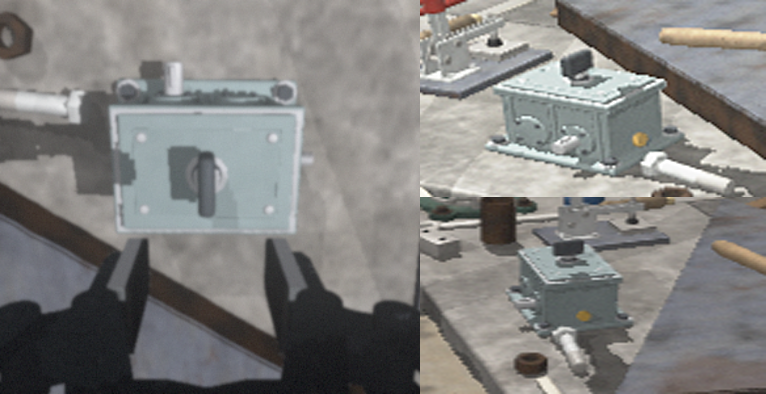

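The wrist and scene views show the cover flat on the case. The wing stands crosswise at (205,183) in the crop, at a measured height of about 0.105 m. Locked would be 0.103 m and raised 0.113 m. The nut, bolt and marker are clear of it.

```bash
python3 -c "
from plant import r
print(r.job_done())"
```

```text
the job is handed in; nothing more can be done
None
```

The job is handed in at about 18 s of the 51 s allowed: the cover is on the case and sits flat, and the wing stud was pushed through the slot, given a quarter turn and let up. The last camera views fit it being locked in its notch, but I did not tug on it to confirm.

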